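# Set the code on the stone box

## Task

The strongbox for stones on the jeweller's bench has two thumbwheels in its lid. Roll them to the code 3-5: the face with three pips on top of the left wheel and the face with five pips on top of the right wheel (left and right as seen from the robot), both lying level. Leave the spare wheel lying on the bench where it is.

Things in the scene. Friction and masses are not known exactly. Their poses are not given: they have to be found in the camera images.
- lock: Grey steel strongbox fixed to the bench, 166 x 266 mm over its dark lid (x, y), lid top 80 mm up. Origin: centre of its underside; x away from the robot, y to its left; turned up to 0.3 rad. Both wheel axles run along y; wheel centres at x = 0, z = 85 mm, y = +45 mm (left) and -45 mm (right). Steel cheeks, 26 mm long in x, flank each wheel 17 to 23 mm from its middle, up to z = 95 mm.
- wheel_left (a joint): Left brass thumbwheel, 30 mm wide: six flat faces 28 mm from the axle with 1 to 6 black pips; between them six ribs, 8 mm thick, full width, stand out to 46 mm from the axle. Rad: (n - 1) x pi/3 when face n is level on top (ribs then pi/6 either side of the top); grows, to higher n, as the top rolls away from the robot (box +x). Three on top: 2.094; starts 0.5 to 1.35 below.
- wheel_right (a joint): Right thumbwheel, same shape and joint sense as the left. Five on top: 4.189; starts 0.5 to 1.35 rad above. Either wheel rolls from -0.6 to 6.0, by pushing a rib with closed fingertips, say; light even friction (0.1 N m, about 2.5 N at a rib), no clicks or spring, stays where it is left.
- spare_wheel_center (a point): Loose spare brass wheel of the same shape (92 mm over the ribs, 30 mm thick) lying flat on the bench to the left of the strongbox; the point is its centre, 15 mm above the bench.

How it is judged:
By the outcome, as a careful person would: the job done as asked, in the order asked, and still so for the second after the job is handed in, with the robot touching nothing.
It also fails if it takes over 38 s, if anything falls off the work surface, if the arm or the gripper's body presses on something with over 40 N, if the wrist force passes 120 N, or if a joint passes its speed limit or range.

## Robot

A 6-joint arm with a two-finger parallel gripper is mounted at the origin on the work surface. World frame = base frame: x ahead of the robot, y to its left, z up, the work surface at z = 0. Lengths are in m, angles in rad, forces in N, time in s.
With the tool pointing down it reaches from about 0.225 to 0.725 m from the base axis. Payload 3.1 kg.
Tool frame: the origin (TCP) lies on the centre line of the jaws, within the pads' length; the fingertips stand r.tcp_to_tips ahead of it and the grasp point (between the pads) lies 2 mm behind it (r.tcp_to_tips is the distance from the TCP to the fingertips, in m); z points along the fingers, x is the direction in which the jaws open and shut, and the axes are right-handed (so a half turn about z gives the same grasp; the last joint's range is limited). The gripper opens to 85 mm and grips with 20 to 120 N. Pads are 22 mm wide; open, the fingers measure 114 mm over their backs; the gripper's body (76 mm by 85 mm) begins 54 mm behind the grasp point. The pads swing forward as they close: fully open they stand 13 mm farther back than shut.
Start: joints at [-1.448, 0.048, 0.099, 1.622, 0, 1.443], TCP at [0.13, -0.509, 0.248] pointing down, gripper open.
Joint ranges: [-2.91, 2.91], [-0.99, 1.94], [-1.21, 1.42], [-2.12, 2.29], [-1.49, 1.47], [-3.14, 3.14]. Speed limits (rad/s): [2.79, 2.79, 3.14, 3.14, 3.14, 3.14].

## Interface

Orientations are given as a unit quaternion [x, y, z, w].
In Python, from cell import r gives the robot as it stands.
- The arm moves only by the shell command python3 -m inch 'ROWS'. ROWS is JSON, a list of rows, each an object with "xyz": the shift along the tool's x, y, z in m, a list of three; "delta_rot": the turn, a rotation vector about the tool's x, y, z in rad, a list of three; "claw": the finger opening in m, from 0 to 0.0854. In form: [{"xyz": [tx, ty, tz], "delta_rot": [ax, ay, az], "claw": claw}, ...]. A call has 1 to 10 rows; each row is the pose to reach, as a shift and turn from the pose measured when the call began, along the tool's axes at that moment; what a row does not reach only later rows make up. A row lasts 1/10 s, in which the tool goes at most 50 mm and 8.59 degrees, less where a joint would pass 70% of its speed; a pose out of reach is approached as far as the arm can. A call with a gripper value outside its range is refused whole. The fingers move at their own pace and stop on an object; the grip force is fixed at half the most. Time passes only in rows, so rows that repeat a pose let the fingers close. It gives the time, the measured TCP pose, the force and the opening at its end, in the units of the state.
- r.get_obs(): the state, without advancing time (a new reading comes with each control period).
- r.read_camera(name): name is "scene" or "top"; returns the picture (400x640x3 uint8, blue, green, red); there is no depth.
- r.get_calibration(name): a dict with "fx", "fy", "cx", "cy" (pixels), "cam_to_world" (4x4, takes a point from camera to world coordinates). Camera axes: x right, y up, looking along -z (the intrinsics and any distortion apply to the point x, -y, -z); pixel columns grow to the right and rows downward; lengths in m; the calibration is good to about 2 mm. A picture is of the moment at which its call begins. get_calibration takes no time and is no camera call.
- r.finish_job(): hands the job in, once; it reports no verdict.
The state is a dict: "clock": time; "joint_pos": joint angles; "qd": joint speeds; "joint_torque": joint torques, N m; "ee_pos": TCP position; "orientation": TCP orientation; "ft_force": force on the tool from outside, world axes, zero at the start; "ft_torque": the same for the moment, N m; "opening": finger opening in m.
Only numpy, scipy, OpenCV 4.12 (cv2) and the standard library are available. Lean on these libraries where they do the work, as an engineer would, in place of code of your own. Each camera call takes 0.05 s, during which the arm holds its last target. There are 200 camera calls.

## Working session

There is one attempt and no reset: what is moved stays moved. The work goes in short steps, Python scripts to look and compute and a shell command to move; the robot and the scene stay as the last step left them, time stands still between calls to the robot, and variables do not carry over. Pictures are saved under pics/ and viewed, about 8 in all and at most 12, crops included, and the job is handed in when it is done.

```bash
mkdir -p pics; ls
python3 - <<'E'
from cell import r
import cv2,numpy as np
np.set_printoptions(precision=4,suppress=True)
for n in("scene","top"):
    im=r.read_camera(n);cv2.imwrite(f"pics/{n}0.png",im);c=r.get_calibration(n);print(n,{k:v for k,v in c.items()})
o=r.get_obs();print(o,r.tcp_to_tips)
E
```

```text
pics
scene {'fx': 399.23392897404705, 'fy': 399.23392897404705, 'cx': 326.49500403045187, 'cy': 199.65287210520128, 'cam_to_world': array([[ 0.3686, -0.6518,  0.6628,  1.0446],
       [ 0.9296,  0.2565, -0.2648, -0.08  ],
       [ 0.0026,  0.7137,  0.7004,  0.6007],
       [ 0.    ,  0.    ,  0.    ,  1.    ]])}
top {'fx': 409.30448081559933, 'fy': 409.30448081559933, 'cx': 322.64462561303856, 'cy': 194.95523239189413, 'cam_to_world': array([[-0.0054,  0.9964, -0.0842,  0.48  ],
       [-1.    , -0.0056, -0.0023,  0.1511],
       [-0.0027,  0.0842,  0.9964,  0.8428],
       [ 0.    ,  0.    ,  0.    ,  1.    ]])}
{'clock': 0.1, 'joint_pos': array([-1.4478,  0.0487,  0.0978,  1.622 , -0.    ,  1.443 ]), 'qd': array([-0.0013, -0.0013,  0.0039,  0.0003, -0.0008,  0.    ]), 'joint_torque': array([  0.003 , -33.9854,  32.0935,   0.0158,  -0.    ,  -0.    ]), 'ee_pos': array([ 0.1302, -0.5081,  0.2472]), 'orientation': array([ 0.79  , -0.6131, -0.0008, -0.0007]), 'ft_force': array([ 0.8078, -0.1248,  0.1428]), 'ft_torque': array([ 0.0048, -0.0373, -0.0192]), 'opening': 0.08566488290159995} 0.017
```

View pics/scene0.png

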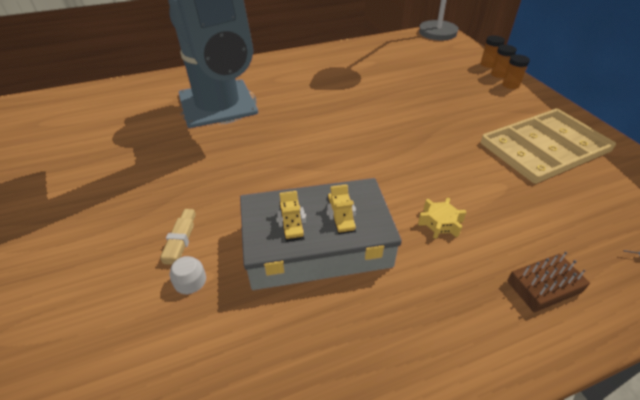

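View pics/top0.png

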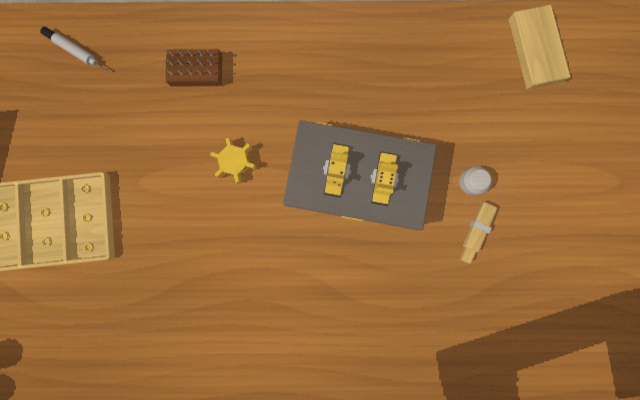

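The top view has +x up and +y to the left. The lid spans about (285–436, 121–230), with the left wheel at (338,170), the right wheel at (385,178) and the spare at (234,160). The scene camera looks back from the far side. Next I'll fit the lid and take wheel crops.

```bash
cat > h.py <<'E'
import cv2,numpy as np
from cell import r
np.set_printoptions(precision=4,suppress=True)
def ray(n,u,v):
    c=r.get_calibration(n);M=c["cam_to_world"]
    d=M[:3,:3]@np.array([(u-c["cx"])/c["fx"],-(v-c["cy"])/c["fy"],-1]);return M[:3,3],d
def onz(n,u,v,z):
    o,d=ray(n,u,v);return o+d*(z-o[2])/d[2]
def proj(n,p):
    c=r.get_calibration(n);M=c["cam_to_world"];q=M[:3,:3].T@(np.asarray(p)-M[:3,3])
    return np.array([c["cx"]+c["fx"]*q[0]/-q[2],c["cy"]-c["fy"]*q[1]/-q[2]])
E
cat > m1.py <<'E'
from h import *
im=cv2.imread("pics/top0.png");hsv=cv2.cvtColor(im,cv2.COLOR_BGR2HSV)
roi=np.zeros(im.shape[:2],np.uint8);roi[105:245,270:450]=1
m=((hsv[...,1]<60)&(hsv[...,2]<130)&(hsv[...,2]>40)&(roi>0)).astype(np.uint8)
m=cv2.morphologyEx(m,cv2.MORPH_OPEN,np.ones((5,5)))
cs,_=cv2.findContours(m,cv2.RETR_EXTERNAL,cv2.CHAIN_APPROX_NONE);k=max(cs,key=cv2.contourArea)
P=np.array([onz("top",*p[0],.08)[:2] for p in k],np.float32)
rect=cv2.minAreaRect(P*1000);print(rect);print(cv2.boxPoints(rect))
print("lid grey",im[200,310])
for n,(x0,y0,x1,y1) in dict(top=(310,130,415,215),scene=(262,175,372,247)).items():
    a=cv2.imread(f"pics/{n}0.png")[y0:y1,x0:x1];cv2.imwrite(f"pics/{n}c.png",cv2.resize(a,None,fx=7,fy=7,interpolation=cv2.INTER_CUBIC))
m=cv2.inRange(hsv,(20,120,100),(35,255,255));m[:,270:]=0;m[:,:200]=0
M=cv2.moments(m);print("spare",onz("top",M['m10']/M['m00'],M['m01']/M['m00'],.03))
E
python3 m1.py
```

```text
((583.1884155273438, 82.86624145507812), (263.0445556640625, 163.1161346435547), 79.37580871582031)
[[478.7802 -31.3649]
 [639.1001 -61.438 ]
 [687.5967 197.0974]
 [527.2767 227.1705]]
lid grey [ 93 103 112]
spare [0.6199 0.3331 0.03  ]
```

View pics/topc.png

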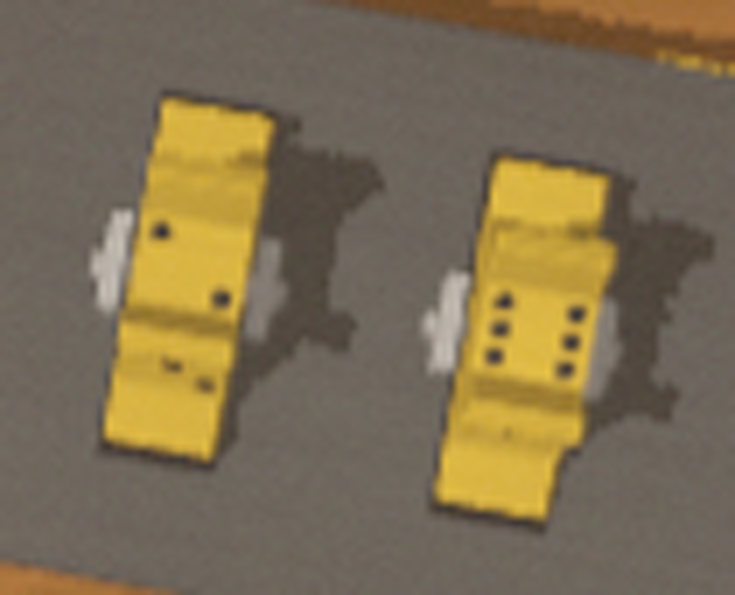

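View pics/scenec.png

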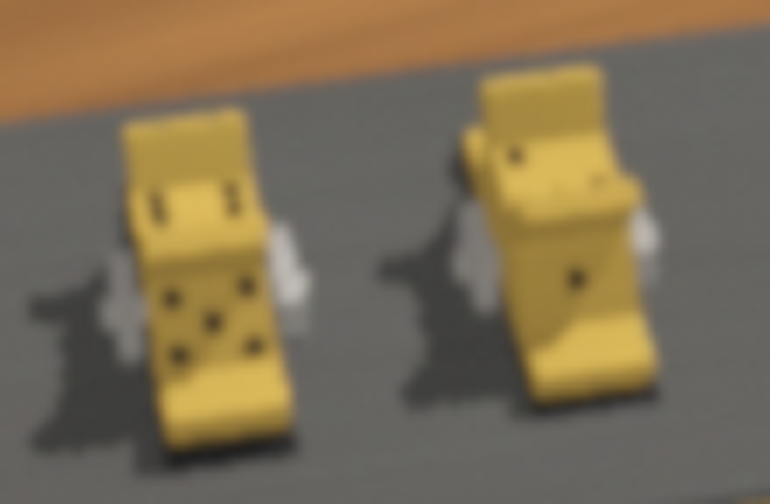

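The crops show the left wheel with 2 near the top, face 3 on the robot's side and face 1 on the far side. The right wheel has 6 near the top and face 5 on the far side. So the left top rolls away from the robot and the right top rolls towards it, about 60° each. The lid fit is 263 x 163 mm at (0.583, 0.083), yaw -0.185. Next I'll get the wheel angles from the pip centres in both views, and the first move.

```bash
cat >> h.py <<'E'
from scipy.spatial.transform import Rotation as Ro
C=np.array([.5832,.0829,0]);YAW=-.1854
B=Ro.from_euler("z",YAW).as_matrix()
def world(p): return C+B@np.asarray(p,float)
def box(p): return B.T@(np.asarray(p)-C)
def wheel_phi(n,u,v,yw,rad=.028):
    "angle from top toward +x of the point where the ray meets the circle rad about the axle; and its box y"
    o,d=ray(n,u,v);o=box(o);d=B.T@d
    a=d[0]**2+d[2]**2;oz=o[2]-.085;b=o[0]*d[0]+oz*d[2];c=o[0]**2+oz**2-rad**2
    q=b*b-a*c
    if q<0:return None
    t=(-b-np.sqrt(q))/a;p=o+t*d;return np.arctan2(p[0],p[2]-.085),p[1]
def go(p,yaw,tip=True):
    "shift and turn in tool axes to bring the fingertips to box point p, tool x at yaw (box frame), pointing down"
    o=r.get_obs();R=Ro.from_quat(o["orientation"])
    x=world(p)+np.array([0,0,r.tcp_to_tips if tip else 0])
    T=Ro.from_euler("z",YAW+yaw)*Ro.from_euler("x",np.pi)
    print("clock",o["clock"],"shift",R.inv().apply(x-o["ee_pos"]),"turn",(R.inv()*T).as_rotvec(),"F",o["ft_force"],"tip box",box(o["ee_pos"]+R.apply([0,0,r.tcp_to_tips])))
E
python3 - <<'E'
from h import *
def px(u,v,x0,y0):return (u+.5)/7-.5+x0,(v+.5)/7-.5+y0
for nm,n,(u,v),o,f in[("L2 top","top",(190.5,264),(310,130),2),("R6 top","top",(535.5,334.8),(310,130),6),
 ("R5 scene","scene",(213,321),(262,175),5),("L1 scene","scene",(576,279),(262,175),1)]:
    p=wheel_phi(n,*px(u,v,*o),0);print(nm,p,"theta",(f-1)*np.pi/3+p[0])
go([-.046,.045,.17],np.pi/2)
print(Ro.from_quat(r.get_obs()["orientation"]).as_matrix())
E
```

```text
L2 top (np.float64(0.00010856453126924778), np.float64(0.04492290431196844)) theta 1.047306115727867
R6 top (np.float64(-0.07951913101410243), np.float64(-0.04536190114034346)) theta 5.156468624968887
R5 scene (np.float64(0.9440681873622162), np.float64(-0.04365303810522204)) theta 5.132858392148607
L1 scene (np.float64(1.0233646488364578), np.float64(0.04622563150298431)) theta 1.0233646488364578
clock 0.1 shift [-0.5202 -0.5628  0.0615] turn [-0.0029  0.0003 -2.7055] F [ 0.8078 -0.1248  0.1428] tip box [-0.3363 -0.6643  0.2302]
[[ 0.2481 -0.9687 -0.0003]
 [-0.9687 -0.2481  0.0021]
 [-0.0021 -0.0003 -1.    ]]
```

```bash
python3 -m inch '[{"xyz":[-0.26,-0.28,0],"delta_rot":[0,0,-1.35],"claw":0},{"xyz":[-0.26,-0.28,0],"delta_rot":[0,0,-1.35],"claw":0},{"xyz":[-0.26,-0.28,0],"delta_rot":[0,0,-1.35],"claw":0},{"xyz":[-0.26,-0.28,0],"delta_rot":[0,0,-1.35],"claw":0},{"xyz":[-0.26,-0.28,0],"delta_rot":[0,0,-1.35],"claw":0},{"xyz":[-0.26,-0.28,0],"delta_rot":[0,0,-1.35],"claw":0},{"xyz":[-0.26,-0.28,0],"delta_rot":[0,0,-1.35],"claw":0},{"xyz":[-0.26,-0.28,0],"delta_rot":[0,0,-1.35],"claw":0},{"xyz":[-0.26,-0.28,0],"delta_rot":[0,0,-1.35],"claw":0},{"xyz":[-0.26,-0.28,0],"delta_rot":[0,0,-1.35],"claw":0}]'
python3 -c "
from h import *
go([-.046,.045,.2],np.pi/2)"
```

```text
clock: 1.1
ee_pos: [0.3372, -0.1855, 0.2474]
orientation: [1.0, 0.016, -0.0, -0.001]
ft_force: [-0.2, -0.5, -0.2]
opening: 0.0003
clock 1.1 shift [ 0.2195 -0.3141  0.031 ] turn [-0.0027 -0.001  -1.3526] F [-0.1886 -0.4974 -0.2477] tip box [-0.1923 -0.3092  0.2304]
```

```bash
python3 -m inch '[{"xyz":[0.22,-0.314,0.03],"delta_rot":[0,0,-1.353],"claw":0},{"xyz":[0.22,-0.314,0.03],"delta_rot":[0,0,-1.353],"claw":0},{"xyz":[0.22,-0.314,0.03],"delta_rot":[0,0,-1.353],"claw":0},{"xyz":[0.22,-0.314,0.03],"delta_rot":[0,0,-1.353],"claw":0},{"xyz":[0.22,-0.314,0.03],"delta_rot":[0,0,-1.353],"claw":0},{"xyz":[0.22,-0.314,0.03],"delta_rot":[0,0,-1.353],"claw":0},{"xyz":[0.22,-0.314,0.03],"delta_rot":[0,0,-1.353],"claw":0},{"xyz":[0.22,-0.314,0.03],"delta_rot":[0,0,-1.353],"claw":0},{"xyz":[0.22,-0.314,0.03],"delta_rot":[0,0,-1.353],"claw":0},{"xyz":[0.22,-0.314,0.03],"delta_rot":[0,0,-1.353],"claw":0}]'
python3 -c "
from h import *
go([-.046,.045,.116],np.pi/2)"
```

```text
clock: 2.1
ee_pos: [0.5469, 0.1355, 0.2166]
orientation: [0.77, 0.638, -0.001, -0.002]
ft_force: [-0.4, 0.2, -1.1]
opening: 0.0003
clock 2.1 shift [-0.0001 -0.0003  0.0836] turn [-0.0038 -0.0011 -0.0023] F [-0.434   0.1727 -1.0635] tip box [-0.0454  0.045   0.1996]
```

```bash
python3 -m inch '[{"xyz":[0,-0.002,0.05],"delta_rot":[-0.004,0,0],"claw":0},{"xyz":[0,-0.002,0.084],"delta_rot":[-0.004,0,0],"claw":0},{"xyz":[0,-0.002,0.084],"delta_rot":[-0.004,0,0],"claw":0},{"xyz":[0,0.006,0.084],"delta_rot":[-0.004,0,0],"claw":0},{"xyz":[0,0.012,0.083],"delta_rot":[-0.004,0,0],"claw":0},{"xyz":[0,0.018,0.082],"delta_rot":[-0.004,0,0],"claw":0},{"xyz":[0,0.024,0.080],"delta_rot":[-0.004,0,0],"claw":0}]'
python3 -c "
from h import *
go([.004,.045,.120],np.pi/2)"
```

```text
clock: 2.8
ee_pos: [0.5719, 0.1311, 0.1393]
orientation: [0.771, 0.637, 0.002, 0.001]
ft_force: [-2.9, -0.7, 1.9]
opening: 0.0
clock 2.8 shift [-0.0002  0.024   0.0023] turn [ 0.0034 -0.0024 -0.0031] F [-2.8774 -0.6639  1.8508] tip box [-0.02    0.0453  0.1223]
```

Contact is about 3 N, as expected. I'll push on and then retreat upward.

```bash
python3 -m inch '[{"xyz":[0,0.006,0.002],"delta_rot":[0,0,0],"claw":0},{"xyz":[0,0.012,0.002],"delta_rot":[0,0,0],"claw":0},{"xyz":[0,0.018,0.002],"delta_rot":[0,0,0],"claw":0},{"xyz":[0,0.023,0.002],"delta_rot":[0,0,0],"claw":0},{"xyz":[0,0.023,0.002],"delta_rot":[0,0,0],"claw":0},{"xyz":[0,0.021,0.002],"delta_rot":[0,0,0],"claw":0},{"xyz":[0,0.019,-0.03],"delta_rot":[0,0,0],"claw":0},{"xyz":[0,0.019,-0.06],"delta_rot":[0,0,0],"claw":0},{"xyz":[0,0.019,-0.06],"delta_rot":[0,0,0],"claw":0}]'
python3 -c "
from h import *
go([.046,-.045,.19],np.pi/2)
go([.046,-.045,.116],np.pi/2)"
```

```text
clock: 3.7
ee_pos: [0.5932, 0.1274, 0.2051]
orientation: [0.771, 0.637, 0.006, 0.004]
ft_force: [0.4, -0.5, 1.6]
opening: -0.0001
clock 3.7 shift [-0.0905  0.0447 -0.0017] turn [ 0.0138 -0.0046 -0.0032] F [ 0.3624 -0.4679  1.5999] tip box [0.0018 0.0457 0.1881]
clock 3.7 shift [-0.0908  0.0437  0.0722] turn [ 0.0138 -0.0046 -0.0032] F [ 0.3624 -0.4679  1.5999] tip box [0.0018 0.0457 0.1881]
```

```bash
python3 -m inch '[{"xyz":[-0.045,0.025,0],"delta_rot":[0.014,-0.004,0],"claw":0},{"xyz":[-0.091,0.046,0],"delta_rot":[0.014,-0.004,0],"claw":0},{"xyz":[-0.091,0.046,0.03],"delta_rot":[0.014,-0.004,0],"claw":0},{"xyz":[-0.091,0.046,0.072],"delta_rot":[0.014,-0.004,0],"claw":0},{"xyz":[-0.091,0.046,0.072],"delta_rot":[0.014,-0.004,0],"claw":0},{"xyz":[-0.091,0.038,0.072],"delta_rot":[0.014,-0.004,0],"claw":0},{"xyz":[-0.091,0.032,0.071],"delta_rot":[0.014,-0.004,0],"claw":0},{"xyz":[-0.091,0.026,0.070],"delta_rot":[0.014,-0.004,0],"claw":0},{"xyz":[-0.091,0.020,0.068],"delta_rot":[0.014,-0.004,0],"claw":0}]'
python3 -c "
from h import *
go([-.004,-.045,.120],np.pi/2)"
```

```text
clock: 4.6
ee_pos: [0.5991, 0.0345, 0.1408]
orientation: [0.77, 0.638, 0.003, 0.003]
ft_force: [2.8, -1.8, 1.5]
opening: 0.0003
clock 4.6 shift [-0.0005 -0.0286  0.0036] turn [ 0.0082 -0.0012 -0.0027] F [ 2.8129 -1.8248  1.539 ] tip box [ 0.0247 -0.0446  0.1238]
```

```bash
python3 -m inch '[{"xyz":[0,-0.006,0.003],"delta_rot":[0.006,0,0],"claw":0},{"xyz":[0,-0.012,0.003],"delta_rot":[0.006,0,0],"claw":0},{"xyz":[0,-0.018,0.003],"delta_rot":[0.006,0,0],"claw":0},{"xyz":[0,-0.023,0.003],"delta_rot":[0.006,0,0],"claw":0},{"xyz":[0,-0.028,0.003],"delta_rot":[0.006,0,0],"claw":0},{"xyz":[0,-0.028,0.003],"delta_rot":[0.006,0,0],"claw":0},{"xyz":[0,-0.025,0.002],"delta_rot":[0.006,0,0],"claw":0},{"xyz":[0,-0.024,-0.03],"delta_rot":[0.006,0,0],"claw":0},{"xyz":[0,-0.024,-0.06],"delta_rot":[0.006,0,0],"claw":0},{"xyz":[0,-0.024,-0.06],"delta_rot":[0.006,0,0],"claw":0}]'
python3 -c "
from h import *
go([0,-.045,.18],0)
go([0,-.045,.18],np.pi)"
```

```text
clock: 5.6
ee_pos: [0.5769, 0.0389, 0.2052]
orientation: [0.77, 0.638, 0.003, 0.003]
ft_force: [0.6, -0.4, 0.7]
opening: -0.0001
clock 5.6 shift [-0.0006 -0.002   0.0082] turn [ 0.0049 -0.0081  1.568 ] F [ 0.6397 -0.368   0.7393] tip box [ 0.0021 -0.0444  0.1882]
clock 5.6 shift [-0.0006 -0.002   0.0082] turn [ 0.0081  0.0049 -1.5735] F [ 0.6397 -0.368   0.7393] tip box [ 0.0021 -0.0444  0.1882]
```

```bash
python3 -m inch '[{"xyz":[-0.0005,-0.002,0],"delta_rot":[0,0,-1.573],"claw":0.03},{"xyz":[-0.0005,-0.002,0],"delta_rot":[0,0,-1.573],"claw":0.03},{"xyz":[-0.0005,-0.002,0],"delta_rot":[0,0,-1.573],"claw":0.03},{"xyz":[-0.0005,-0.002,0],"delta_rot":[0,0,-1.573],"claw":0.03},{"xyz":[-0.0005,-0.002,0],"delta_rot":[0,0,-1.573],"claw":0.03},{"xyz":[-0.0005,-0.002,0],"delta_rot":[0,0,-1.573],"claw":0.03},{"xyz":[-0.0005,-0.002,0],"delta_rot":[0,0,-1.573],"claw":0.03},{"xyz":[-0.0005,-0.002,0],"delta_rot":[0,0,-1.573],"claw":0.03},{"xyz":[-0.0005,-0.002,0],"delta_rot":[0,0,-1.573],"claw":0.03},{"xyz":[-0.0005,-0.002,0],"delta_rot":[0,0,-1.573],"claw":0.03}]'
python3 -c "
from h import *
go([0,-.045,.14],np.pi)
im=r.read_camera('scene');cv2.imwrite('pics/s1.png',cv2.resize(im[120:255,230:400],None,fx=4.5,fy=4.4,interpolation=cv2.INTER_CUBIC))"
```

```text
clock: 6.6
ee_pos: [0.5739, 0.0388, 0.2037]
orientation: [0.126, 0.992, 0.001, 0.002]
ft_force: [-0.2, 0.2, -0.9]
opening: 0.03
clock 6.6 shift [-0.0008  0.0001  0.0467] turn [ 0.0014  0.0044 -0.0674] F [-0.1595  0.2443 -0.8501] tip box [-0.0009 -0.0451  0.1867]
```

View pics/s1.png

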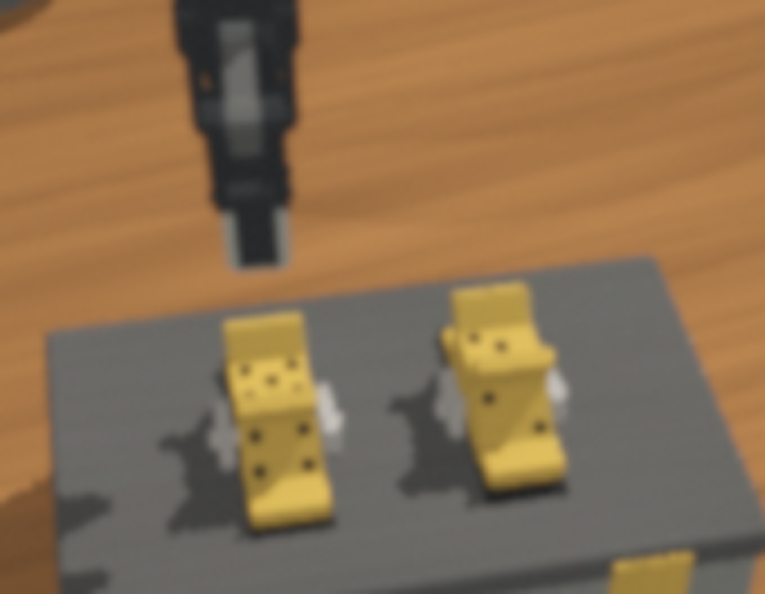

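The right wheel (image left) now shows 5 on top with 4 in front. The left shows 3 on top with 2 in front. Next, level the right wheel by pressing both top ribs with the two fingertips.

```bash
python3 -m inch '[{"xyz":[-0.001,0,0.03],"delta_rot":[0.001,0.004,-0.067],"claw":0.03},{"xyz":[-0.001,0,0.05],"delta_rot":[0.001,0.004,-0.067],"claw":0.03},{"xyz":[-0.001,0,0.054],"delta_rot":[0.001,0.004,-0.067],"claw":0.03},{"xyz":[-0.001,0,0.056],"delta_rot":[0.001,0.004,-0.067],"claw":0.03},{"xyz":[-0.001,0,0.057],"delta_rot":[0.001,0.004,-0.067],"claw":0.03}]'
python3 -c "
from h import *
go([0,-.045,.127],np.pi)"
```

```text
clock: 7.15
ee_pos: [0.5755, 0.0385, 0.1473]
orientation: [0.091, 0.996, 0.0, 0.001]
ft_force: [0.3, -0.5, 1.1]
opening: 0.0305
clock 7.15 shift [0.0006 0.     0.0033] turn [0.0005 0.0012 0.0025] F [ 0.2855 -0.5138  1.069 ] tip box [ 0.0006 -0.045   0.1303]
```

```bash
python3 -m inch '[{"xyz":[0,0,0.002],"delta_rot":[0.0005,0.001,0],"claw":0.03},{"xyz":[0,0,0.003],"delta_rot":[0.0005,0.001,0],"claw":0.03},{"xyz":[0,0,0.004],"delta_rot":[0.0005,0.001,0],"claw":0.03},{"xyz":[0,0,0.004],"delta_rot":[0.0005,0.001,0],"claw":0.03}]'
python3 -c "
from h import *
go([0,-.045,.127],np.pi)"
```

```text
clock: 7.55
ee_pos: [0.5757, 0.0385, 0.1436]
orientation: [0.091, 0.996, 0.0, 0.0]
ft_force: [0.2, -0.5, 0.1]
opening: 0.0301
clock 7.55 shift [ 0.0008  0.     -0.0004] turn [0.0001 0.0009 0.0025] F [ 0.2401 -0.5426  0.0726] tip box [ 0.0008 -0.045   0.1266]
```

```bash
python3 -m inch '[{"xyz":[0,0,0.001],"delta_rot":[0,0.001,0],"claw":0.03},{"xyz":[0,0,0.002],"delta_rot":[0,0.001,0],"claw":0.03},{"xyz":[0,0,0.002],"delta_rot":[0,0.001,0],"claw":0.03}]'
python3 -m inch '[{"xyz":[0,0,0.001],"delta_rot":[0,0,0],"claw":0.03},{"xyz":[0,0,0.001],"delta_rot":[0,0,0],"claw":0.03}]'
python3 -c "
from h import *
go([0,-.045,.127],np.pi)"
```

```text
clock: 7.85
ee_pos: [0.5763, 0.0384, 0.1432]
orientation: [0.091, 0.996, 0.0, 0.001]
ft_force: [-0.3, 0.4, 5.0]
opening: 0.0299
clock: 8.05
ee_pos: [0.5763, 0.0384, 0.1432]
orientation: [0.091, 0.996, 0.0, 0.001]
ft_force: [-1.7, -0.2, 5.3]
opening: 0.0299
clock 8.05 shift [ 0.0014 -0.     -0.0008] turn [0.0004 0.0028 0.0024] F [-1.7408 -0.2345  5.3258] tip box [ 0.0015 -0.045   0.1262]
```

```bash
python3 -m inch '[{"xyz":[0.001,0,0.002],"delta_rot":[0,0.003,0],"claw":0.03},{"xyz":[0.001,0,0.003],"delta_rot":[0,0.003,0],"claw":0.03},{"xyz":[0.001,0,0.003],"delta_rot":[0,0.003,0],"claw":0.03}]'
python3 -m inch '[{"xyz":[0,0,0.003],"delta_rot":[0,0.002,0],"claw":0.03},{"xyz":[0,0,0.004],"delta_rot":[0,0.002,0],"claw":0.03},{"xyz":[0,0,0.004],"delta_rot":[0,0.002,0],"claw":0.03}]'
python3 -c "
from h import *
go([0,-.045,.127],np.pi);print(r.get_obs()['ft_torque'],B.T@r.get_obs()['ft_torque'])"
```

```text
clock: 8.35
ee_pos: [0.5764, 0.0384, 0.143]
orientation: [0.091, 0.996, 0.0, 0.002]
ft_force: [-3.4, -0.8, 9.6]
opening: 0.0299
clock: 8.65
ee_pos: [0.5766, 0.0384, 0.1429]
orientation: [0.091, 0.996, 0.0, 0.002]
ft_force: [-6.3, -1.0, 15.8]
opening: 0.0298
clock 8.65 shift [ 0.0017 -0.     -0.0011] turn [0.0006 0.0045 0.0024] F [-6.2764 -0.9898 15.7872] tip box [ 0.0018 -0.0449  0.1259]
[0.0215 1.3967 0.0307] [-0.2364  1.3767  0.0307]
```

Firm contact, but with some sideways load, so it could be a friction jam on one rib. I'll lift off, move clear towards the robot and measure both faces in the images.

```bash
python3 -m inch '[{"xyz":[0,0,-0.02],"delta_rot":[0,0.003,0],"claw":0.03},{"xyz":[0,0,-0.06],"delta_rot":[0,0.003,0],"claw":0.03},{"xyz":[0.05,0,-0.07],"delta_rot":[0,0.003,0],"claw":0.03},{"xyz":[0.10,0,-0.07],"delta_rot":[0,0.003,0],"claw":0.03},{"xyz":[0.15,0,-0.07],"delta_rot":[0,0.003,0],"claw":0.03},{"xyz":[0.2,0,-0.07],"delta_rot":[0,0.003,0],"claw":0.03},{"xyz":[0.2,0,-0.07],"delta_rot":[0,0.003,0],"claw":0.03}]'
python3 - <<'E'
from h import *
for n in("top","scene"):
    im=r.read_camera(n);cv2.imwrite(f"pics/{n}2.png",im)
(x0,y0),(a0,b0)=(310,130),(262,175)
a=cv2.resize(cv2.imread("pics/top2.png")[130:215,310:415],None,fx=7,fy=7,interpolation=cv2.INTER_CUBIC)
cv2.imwrite("pics/top2c.png",a[:,:])
# pip blobs: dark pixels enclosed in brass, on 7x crops
for n,(x0,y0,x1,y1) in dict(top=(310,130,415,215),scene=(262,175,372,247)).items():
    c=cv2.resize(cv2.imread(f"pics/{n}2.png")[y0:y1,x0:x1],None,fx=7,fy=7,interpolation=cv2.INTER_CUBIC)
    V=c[...,2].astype(np.uint8);bh=cv2.morphologyEx(V,cv2.MORPH_BLACKHAT,cv2.getStructuringElement(cv2.MORPH_ELLIPSE,(35,35)))
    h=cv2.cvtColor(c,cv2.COLOR_BGR2HSV);br=cv2.inRange(h,(18,120,110),(35,255,255));br=cv2.morphologyEx(br,cv2.MORPH_CLOSE,cv2.getStructuringElement(cv2.MORPH_ELLIPSE,(25,25)))
    m=((bh>45)&(br>0)).astype(np.uint8)
    k,_,st,ce=cv2.connectedComponentsWithStats(m)
    for s,q in zip(st[1:],ce[1:]):
        if 40<s[4]<700:
            u,v=(q+.5)/7-.5+[x0,y0];p=wheel_phi(n,u,v,0);print(n,q.round(),s[4],p and np.array(p).round(3))
E
```

```text
clock: 9.35
ee_pos: [0.3734, 0.0757, 0.2104]
orientation: [0.09, 0.996, 0.0, -0.002]
ft_force: [1.4, -0.4, -0.1]
opening: 0.03
top [243. 169.] 124 None
top [137. 233.] 56 [0.2  0.06]
top [159. 239.] 342 [0.185 0.054]
top [190. 272.] 361 [-0.073  0.045]
top [474. 283.] 70 [ 0.299 -0.028]
top [506. 291.] 307 [ 0.284 -0.036]
top [577. 303.] 351 [ 0.286 -0.055]
top [220. 306.] 336 [-0.335  0.035]
top [537. 324.] 330 [ 0.022 -0.045]
top [146. 321.] 80 [-0.601  0.054]
top [163. 328.] 203 [-0.65   0.049]
top [184. 337.] 48 [-0.698  0.043]
top [497. 345.] 329 [-0.235 -0.036]
top [568. 358.] 304 [-0.233 -0.055]
top [136. 374.] 253 [-1.425  0.054]
top [203. 387.] 260 [-1.453  0.036]
top [476. 426.] 575 [-1.193 -0.036]
top [545. 437.] 448 [-1.167 -0.055]
scene [555. 166.] 113 [-0.108  0.047]
scene [198. 221.] 138 [-0.008 -0.044]
scene [536. 248.] 76 [0.706 0.037]
scene [615. 294.] 148 [1.22  0.056]
scene [248. 298.] 107 [ 0.788 -0.035]
scene [172. 310.] 93 [ 0.8   -0.053]
scene [255. 355.] 163 [ 1.312 -0.035]
scene [179. 367.] 94 [ 1.329 -0.053]
```

View pics/top2c.png

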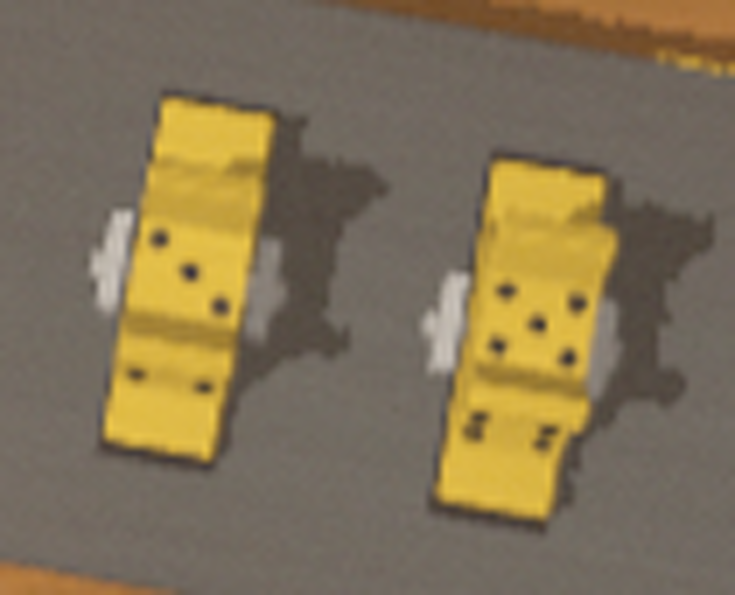

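The measurements from both views:

| Wheel | Face on top | Top view (rad) | Scene view (rad) |
|---|---|---|---|
| Right | 5 | +0.02 | 0.00 |
| Left | 3 | -0.07 | -0.10, -0.08 |

The right wheel is level after the press. The left is still about 0.085 rad short, so I'll level it the same way.

```bash
python3 -c "
from h import *
go([-.002,.045,.18],np.pi)"
```

```text
clock 9.45 shift [-0.1975  0.0897  0.0153] turn [0.0008 0.0028 0.0032] F [ 0.4469 -0.6983  0.3402] tip box [-0.1992 -0.0454  0.1947]
```

```bash
python3 -m inch '[{"xyz":[-0.05,0.03,0],"delta_rot":[0.001,0.003,0.003],"claw":0.03},{"xyz":[-0.1,0.06,0],"delta_rot":[0.001,0.003,0.003],"claw":0.03},{"xyz":[-0.15,0.09,0],"delta_rot":[0.001,0.003,0.003],"claw":0.03},{"xyz":[-0.1975,0.09,0],"delta_rot":[0.001,0.003,0.003],"claw":0.03},{"xyz":[-0.1975,0.09,0.02],"delta_rot":[0.001,0.003,0.003],"claw":0.03},{"xyz":[-0.1975,0.09,0.05],"delta_rot":[0.001,0.003,0.003],"claw":0.03},{"xyz":[-0.1975,0.09,0.063],"delta_rot":[0.001,0.003,0.003],"claw":0.03},{"xyz":[-0.1975,0.09,0.065],"delta_rot":[0.001,0.003,0.003],"claw":0.03},{"xyz":[-0.1975,0.09,0.065],"delta_rot":[0.001,0.003,0.003],"claw":0.03}]'
python3 -c "
from h import *
go([0,.045,.126],np.pi)"
```

```text
clock: 10.35
ee_pos: [0.5898, 0.1276, 0.1468]
orientation: [0.093, 0.996, -0.0, -0.001]
ft_force: [0.4, -0.0, 0.2]
opening: 0.0295
clock 10.35 shift [-0.0017 -0.0002  0.0038] turn [-0.0003 -0.0011 -0.0001] F [ 0.3627 -0.0422  0.1756] tip box [-0.0017  0.0452  0.1298]
```

```bash
python3 -m inch '[{"xyz":[0,0,0.001],"delta_rot":[0,0,0],"claw":0.03},{"xyz":[0,0,0.002],"delta_rot":[0,0,0],"claw":0.03},{"xyz":[0,0,0.003],"delta_rot":[0,0,0],"claw":0.03}]'
python3 -m inch '[{"xyz":[-0.001,0,0.001],"delta_rot":[0,0,0],"claw":0.03},{"xyz":[-0.002,0,0.003],"delta_rot":[0,0,0],"claw":0.03},{"xyz":[-0.003,0,0.004],"delta_rot":[0,0,0],"claw":0.03}]'
python3 -c "
from h import *
go([0,.045,.126],np.pi)"
```

```text
clock: 10.65
ee_pos: [0.59, 0.1277, 0.1445]
orientation: [0.093, 0.996, 0.0, -0.0]
ft_force: [-0.5, -0.3, 3.5]
opening: 0.0299
clock: 10.95
ee_pos: [0.5933, 0.1271, 0.143]
orientation: [0.093, 0.996, 0.0, 0.001]
ft_force: [-4.2, -0.0, 12.8]
opening: 0.0301
clock 10.95 shift [ 0.0018 -0.0003  0.    ] turn [0.0006 0.0021 0.    ] F [-4.2493 -0.0451 12.8254] tip box [0.0018 0.0453 0.126 ]
```

The fingers stopped at the same height as on the level right wheel (TCP 0.143), after rolling the rib down from 0.1445. Lift, clear and check.

```bash
python3 -m inch '[{"xyz":[0,0,-0.02],"delta_rot":[0,0,0],"claw":0.03},{"xyz":[0,0,-0.06],"delta_rot":[0,0,0],"claw":0.03},{"xyz":[0.05,0,-0.07],"delta_rot":[0,0,0],"claw":0.03},{"xyz":[0.10,0,-0.07],"delta_rot":[0,0,0],"claw":0.03},{"xyz":[0.15,0,-0.07],"delta_rot":[0,0,0],"claw":0.03},{"xyz":[0.2,0,-0.07],"delta_rot":[0,0,0],"claw":0.03},{"xyz":[0.2,0,-0.07],"delta_rot":[0,0,0],"claw":0.03}]'
python3 - <<'E'
from h import *
for n,(x0,y0,x1,y1) in dict(top=(310,130,415,215),scene=(262,175,372,247)).items():
    im=r.read_camera(n);cv2.imwrite(f"pics/{n}3.png",im)
    c=cv2.resize(im[y0:y1,x0:x1],None,fx=7,fy=7,interpolation=cv2.INTER_CUBIC);cv2.imwrite(f"pics/{n}3c.png",c)
    V=c[...,2];bh=cv2.morphologyEx(V,cv2.MORPH_BLACKHAT,cv2.getStructuringElement(cv2.MORPH_ELLIPSE,(35,35)))
    h=cv2.cvtColor(c,cv2.COLOR_BGR2HSV);br=cv2.inRange(h,(18,120,110),(35,255,255));br=cv2.morphologyEx(br,cv2.MORPH_CLOSE,cv2.getStructuringElement(cv2.MORPH_ELLIPSE,(25,25)))
    k,_,st,ce=cv2.connectedComponentsWithStats(((bh>45)&(br>0)).astype(np.uint8))
    for s,q in zip(st[1:],ce[1:]):
        if 70<s[4]<700:
            u,v=(q+.5)/7-.5+[x0,y0];p=wheel_phi(n,u,v,0);print(n,q.round(),s[4],p and np.array(p).round(3))
E
```

```text
clock: 11.65
ee_pos: [0.3903, 0.1645, 0.2112]
orientation: [0.091, 0.996, -0.0, -0.002]
ft_force: [0.3, 0.3, -0.3]
opening: 0.0298
top [161. 229.] 324 [0.284 0.054]
top [191. 262.] 360 [0.022 0.045]
top [472. 290.] 98 [ 0.235 -0.028]
top [506. 291.] 310 [ 0.284 -0.036]
top [222. 295.] 320 [-0.227  0.036]
top [577. 303.] 350 [ 0.287 -0.055]
top [537. 324.] 331 [ 0.022 -0.045]
top [497. 345.] 326 [-0.235 -0.036]
top [568. 358.] 310 [-0.233 -0.055]
top [135. 372.] 239 [-1.363  0.054]
top [204. 384.] 215 [-1.359  0.036]
top [476. 426.] 587 [-1.192 -0.036]
top [545. 437.] 440 [-1.168 -0.055]
scene [557. 173.] 98 [-0.009  0.046]
scene [198. 222.] 139 [-0.005 -0.044]
scene [248. 298.] 114 [ 0.787 -0.035]
scene [615. 304.] 160 [1.319 0.056]
scene [172. 310.] 95 [ 0.801 -0.053]
scene [255. 355.] 160 [ 1.313 -0.035]
scene [179. 367.] 94 [ 1.331 -0.053]
```

View pics/top3.png

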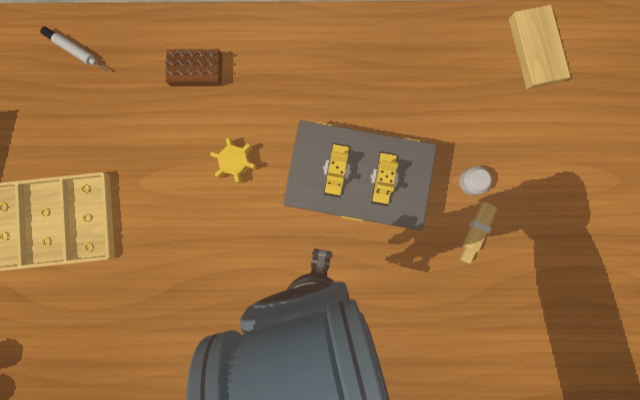

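View pics/scene3c.png

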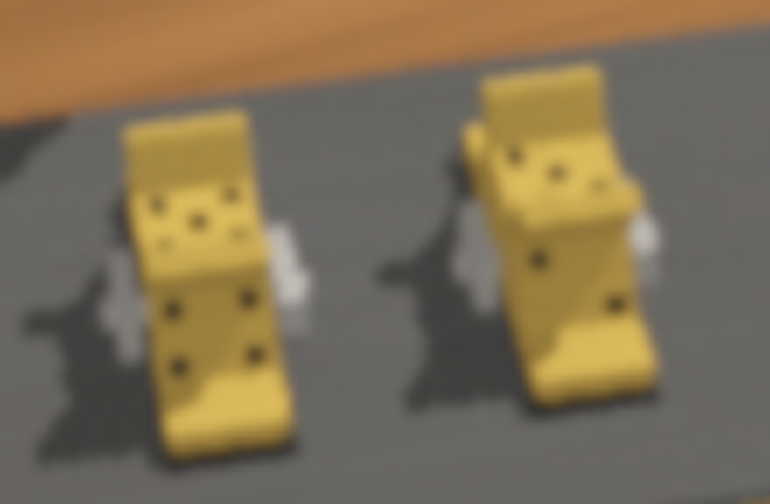

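Both views put both wheels within about 0.02 rad of level: left 3 at +0.02 and -0.01, right 5 at +0.02 and -0.005. The spare is still at (234,160) and the arm is clear, so I'll hand in.

```bash
python3 -c "
from cell import r
print(r.finish_job(), r.get_obs()['clock'])"
```

```text
the job is handed in; nothing more can be done
the job is handed in; nothing more can be done
```

The strongbox code is set to 3-5 and the job was handed in at about 12 s on the robot's clock. I rolled the left wheel away from the robot and the right wheel towards it with closed fingertips. I then levelled each one by pressing both top ribs with the two fingertips, at no more than about 17 N of wrist force in the readings.

**Last checks:**

| Wheel | Face on top | Top view (rad from level) | Scene view (rad from level) |
|---|---|---|---|
| Left | 3 | +0.02 | -0.01 |
| Right | 5 | +0.02 | -0.005 |

The two views differ by about 0.03 rad, which is within the calibration error. The spare wheel is still where it was, and the arm was clear of everything.

**One check failed on the way:** after the first push the left wheel was 0.085 rad short of level, and the press corrected it. The right-wheel press showed about 6 N of sideways load, which could have meant a jam, but the pictures taken after it showed that wheel level.

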